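Dock the handheld antenna analyser on its sloping desk charger

TASK

Put the handheld analyser away on its sloping desk charger, keypad face up and with the antenna jack uphill: lay it down on the upper part of the slope, clear of the pocket, and only then let go so that it slides down into the pocket by itself. It will stop short on the spring catches, so push on its upper end, without gripping it, against the springs until the catches snap in and hold it home; press by feel and do not shove the charger away. Do not disturb the other things on the bench.

Things in the scene. Friction and masses are not known exactly. Their poses are not given: they have to be found in the camera images.
- analyser: Loose handheld analyser, orange shell, cream face with screen and 4x4 keypad, 0.3 kg; starts flat on the bench, face up, any heading. Case 172 long (x) x 60 wide (y) x 32 thick (z) mm; origin: centre of underside; +z out of the screen, +x to the jack end. Best grasp: across the 60 mm width near the origin, fingertips 10 to 16 mm above the underside (clears the charger's low rails).
- analyser_jack (a point): Centre of the jack end's face, 15 mm above the underside, 86 mm from the middle. The end is 60 wide x 32 high; a round steel antenna jack, 14 mm diameter, sticks out 14 mm from this point. The flat face on either side of the jack is where to push.
- analyser_nose (a point): Foot of the plain end (nose, -x), centre of its lower edge. The nose goes into the charger pocket first. A notch in each side, 10 to 20 mm from the nose and 4.5 mm deep, takes the charger's catches.
- dock_bed: Sliding bed of the grey wedge-shaped charger (place and heading vary, slope always 26 degrees). Origin: on the bed, middle of the foot of the end stop, 30 mm above the bench; +x uphill, +y across, +z square to the bed, outward. Black bed (z=0) 96 mm wide, x=0 to 208 mm. Analyser caught home: its origin at x=87.5, y within 2, z=0 mm, +x uphill, jack end face at x=173.5 (bottomed: 172).
- pocket_mouth (a point): Middle of the pocket mouth on the bed, 45 mm uphill of the end stop, under the orange lip. Pocket inside 63 wide x 37 high mm, outside 96 wide x 42 high, roofed: the case can only slide in from uphill. From here low rails 8 mm high, 5 mm thick run uphill, 63 mm apart here, opening to 79 mm at x=196 mm of the bed.
- pocket_catches (a point): Midway between two sprung catches in the pocket walls, 11.5 mm from the end stop, 16 mm above the bed. A sliding analyser stops on their ramps, nose 8 to 16 mm from the stop. Pushing on takes 8 to 15 N; in the last 6 mm sprung contacts push back too, up to 18 N. 1.5 mm before the hard stop the catches snap in; short of that it springs back. 20 to 25 N does no harm.
- bed_top (a point): Middle of the bed's upper edge, 208 mm uphill of the end stop, 121 mm above the bench. Bed and rails are slippery: an analyser let go on the bed (origin up to 190 mm from the stop) slides down within 0.5 s and does not pass the catches by its own run. The charger stands on soft rubber feet and gives way along its length when pushed, 3 to 7 mm at 8 to 18 N (over 13 mm, 36 N, is too much).
- filter_a: Bystander, leave alone: grey zinc filter box 108 x 64 x 46 mm with a jack on each end, loose; origin at the centre of its underside, x along its length.
- filter_b: Bystander, leave alone: second grey zinc filter box, same size and frame.
- heatsink: Bystander, leave alone: finned aluminium heat sink 66 x 56 x 32 mm, loose; origin under its centre.
- open_chassis: Bystander, leave alone: empty zinc U-channel chassis 130 x 70 x 42 mm, loose; origin under its centre, x along its length.
- adapter: Bystander, leave alone: small steel coax adapter standing on end near the analyser, 21 mm diameter, 32 mm tall; origin under its centre.
- screwdriver: Bystander, leave alone: orange-handled screwdriver 170 mm long, lying beside the charger; x from handle to tip.
- screw_dish: Bystander, leave alone: black dish of screws, 80 mm diameter, 16 mm tall, between the robot and the work; origin under its centre.
Mind the look-alikes: they are no part of the job. Leave any green or purple look-alike of the part that bears dock_bed alone.

How it is judged:
By the outcome, as a careful person would: the job done as asked, in the order asked, and still so for the second after the job is handed in, with the robot touching nothing.
It also fails if it takes over 45 s, if anything falls off the work surface, if the arm or the gripper's body presses on something with over 40 N, if the wrist force passes 120 N, or if a joint passes its speed limit or range.

ROBOT

A 6-joint arm with a two-finger parallel gripper is mounted at the origin on the work surface. World frame = base frame: x ahead of the robot, y to its left, z up, the work surface at z = 0. Lengths are in m, angles in rad, forces in N, time in s.
With the tool pointing down it reaches from about 0.35 to 0.975 m from the base axis. Payload 7.1 kg.
Tool frame: the origin (TCP) lies between the finger pads; the fingertips stand 8 mm ahead of it and the grasp point (between the pads) lies 11 mm behind it; z points along the fingers, y is the direction in which the jaws open and shut (so a half turn about z gives the same grasp; the last joint's range is limited). The gripper opens to 88 mm and grips with 3 to 60 N. Pads are 20 mm wide; open, the fingers measure 115 mm over their backs; the gripper's body (75 mm by 178 mm) begins 61 mm behind the grasp point.
Start: joints at [-1.279, 0.423, 1.63, -0, 1.089, -0.019], TCP at [0.191, -0.595, 0.231] pointing down, gripper open.
Joint ranges: [-3, 3], [-0.9, 2.11], [0.09, 2.58], [-1.31, 4.45], [0.11, 2.69], [-2.54, 2.54]. Speed limits (rad/s): [2.39, 2.39, 3.01, 3.14, 3.14, 3.14].

INTERFACE

Orientations are given as a unit quaternion [w, x, y, z].
In Python, from bench import readout, cams, robot, search_frame, masks_of, place_of gives the robot as it stands.
- The arm moves only by the tool carry_out, never from a script. Its argument "deltas" is text: rows parted by semicolons, each of 7 numbers parted by spaces: the turn, a rotation vector about the tool's x, y, z in degrees, then the shift along the tool's x, y, z in units of 25 mm (1.0 is 25 mm), then the finger opening in mm, from 0 to 87.8. A call has exactly 8 rows; each row is the pose to reach, as a shift and turn from the pose commanded when the call began, along the tool's axes at that moment; what a row does not reach only later rows make up. A row lasts 1/12 s, in which the tool goes at most 41.7 mm and 7.16 degrees, less where a joint would pass 70% of its speed; a pose out of reach is approached as far as the arm can. A call with a gripper value outside its range is refused whole. The fingers move at their own pace and stop on an object; the grip force is fixed at half the most. Time passes only in rows, so rows that repeat a pose let the fingers close, or fill a call up. It gives the time, the measured TCP pose, the force and the opening at its end, in the units of the state.
- readout.state(): the state, without advancing time (a new reading comes with each control period).
- cams.capture(name): name is "scene" or "side" or "wrist"; returns a dict with "frame" (480x640x3 uint8, red, green, blue), "z_map" (480x640 float32, m along the optical axis (not along the pixel's ray), 0 where there is no reading), "intrinsics" (3x3 intrinsics, pixels), "rvec" (rotation vector, rad) and "tvec" (3), from world to camera coordinates, as OpenCV has them; the wrist camera has in their place "hand_eye" (4x4, takes a point from camera to tool coordinates, whose origin is the TCP and whose axes are the flange's). Camera axes: x right, y down, z forward; pixel columns grow to the right and rows downward; lengths in m; the calibration is good to about 2 mm. A picture is of the moment at which its call begins: read the wrist's pose just before it.
- robot.close_job(): hands the job in, once; it reports no verdict.
Trained networks look in a picture, given as the dict that the camera call returned (one of the last four; its "shot" number tells which), for a name from the list of things; names that differ only in an ending like _2 or _b are one class to them, and where a whole thing is asked for, a point or a joint stands for the part that bears it (a point fixed in the world has none). Each returns a list of dicts, best first, with "confidence" (0 to 1); they miss things now and then, are a little off and sometimes report something else, mostly with a low value. They report only what shows in the picture. A call takes as long as a camera call. They do not tell look-alikes from the thing itself.
- search_frame(picture, thing): "rect" ([left, top, right, bottom] in pixels, round what is visible of it).
- masks_of(picture, thing): "pixels" (480x640 bool, what is visible of it) and "rect" ([left, top, right, bottom] in pixels, round what is visible of it).
- place_of(picture, thing): "pixel" ([column, row] in pixels: a listed point, or the origin of a listed thing).
The state is a dict: "time": time; "q": joint angles; "joint_vel": joint speeds; "joint_torque": joint torques, N m; "ee_pos": TCP position; "ee_rot": TCP orientation; "ft_force": force on the tool from outside, world axes, zero at the start; "wrist_torque": the same for the moment, N m; "width": opening from 0.0 (shut) to 1.0 (fully open).
Only numpy, scipy, OpenCV 4.12 (cv2) and the standard library are available. Lean on these libraries where they do the work, as an engineer would, in place of code of your own. Each camera call takes 0.05 s, during which the arm holds its last target. There are 200 camera calls.

## Working session

There is one attempt and no reset: what is moved stays moved. The work goes in short steps, Python scripts to look and compute and a tool call to move; the robot and the scene stay as the last step left them, time stands still between calls to the robot, and variables do not carry over. Pictures are saved under pics/ and viewed, about 8 in all and at most 12, crops included, and the job is handed in when it is done.

Besides the shell and the picture viewer there is one more tool, called after "Request:" as name(argument=value, ...) on one line, values as JSON. carry_out: Moves the arm, as the interface text tells. Its arguments: {"type":"object","properties":{"deltas":{"type":"string"}},"required":["deltas"]}

```bash
mkdir -p pics; cat > h.py <<'E'
import numpy as np, cv2
from scipy.spatial.transform import Rotation as R
from bench import readout, cams, robot, search_frame, masks_of, place_of
np.set_printoptions(precision=4, suppress=True)
def save(p,n): cv2.imwrite('pics/'+n, p['frame'][:,:,::-1])
def c2w(p, st=None):
    "camera->world R,t"
    if 'hand_eye' in p:
        M=np.eye(4); M[:3,:3]=Rt(st); M[:3,3]=st['ee_pos']; M=M@np.array(p['hand_eye']); return M[:3,:3],M[:3,3]
    r=cv2.Rodrigues(np.array(p['rvec'],float))[0]; return r.T, -r.T@np.array(p['tvec']).ravel()
def Rt(st): w,x,y,z=st['ee_rot']; return R.from_quat([x,y,z,w]).as_matrix()
def pts(p, mask, st=None):
    v,u=np.nonzero(mask&(p['z_map']>0)); z=p['z_map'][v,u]; K=np.array(p['intrinsics'])
    c=np.stack([(u-K[0,2])/K[0,0]*z,(v-K[1,2])/K[1,1]*z,z],1); r,t=c2w(p,st); return c@r.T+t
def px(p, uv, st=None, zw=None):
    K=np.array(p['intrinsics']); u,v=uv; r,t=c2w(p,st); d=r@np.array([(u-K[0,2])/K[0,0],(v-K[1,2])/K[1,1],1])
    if zw is not None: return t+d*(zw-t[2])/d[2]
    return t+d*p['z_map'][int(round(v)),int(round(u))]
E
cat > a.py <<'E'
from h import *
for n in ['scene','side']:
    p=cams.capture(n); save(p,n+'0.png'); print(n,'cam at',c2w(p)[1])
    for th in ['analyser','dock_bed','adapter','screwdriver','screw_dish','filter_a','heatsink','open_chassis']:
        for m in masks_of(p,th)[:3]:
            P=pts(p,m['pixels']); print(th,round(m['confidence'],2),np.array(m['rect']).round(),np.median(P,0) if len(P) else None)
    for th in ['analyser','analyser_jack','analyser_nose','dock_bed','pocket_mouth','pocket_catches','bed_top']:
        for m in place_of(p,th)[:2]: print(' ',th,round(m['confidence'],2),np.round(m['pixel'],1),px(p,m['pixel']))
E
python3 a.py
```

```text
scene cam at [ 1.1331 -0.2672  1.1281]
analyser 0.83 [242. 248. 270. 314.] [ 0.5218 -0.2192  0.0323]
dock_bed 0.85 [362. 185. 456. 234.] [0.5124 0.207  0.0797]
dock_bed 0.64 [398. 106. 476. 141.] [0.2516 0.4345 0.0796]
dock_bed 0.62 [162. 175. 235. 223.] [ 0.2516 -0.2946  0.0788]
adapter 0.48 [249. 324. 261. 332.] [ 0.6495 -0.2607  0.0231]
screwdriver 0.75 [397. 189. 424. 203.] [0.432  0.2667 0.0234]
screw_dish 0.91 [283. 206. 312. 233.] [ 0.3806 -0.0458  0.0055]
screw_dish 0.48 [240. 246. 268. 314.] [ 0.5224 -0.2191  0.0322]
filter_a 0.68 [166. 347. 226. 400.] [ 0.7065 -0.4121  0.0458]
filter_a 0.67 [314. 332. 347. 392.] [ 0.8017 -0.1226  0.0462]
heatsink 0.69 [475. 230. 507. 260.] [0.6622 0.3924 0.0291]
open_chassis 0.94 [120. 263. 164. 319.] [ 0.4429 -0.4987  0.0047]
  analyser 0.85 [256.6 277.9] [ 0.5232 -0.2122  0.0302]
  analyser_jack 0.97 [256.2 308.1] [ 0.5992 -0.2389  0.023 ]
  dock_bed 0.94 [180.  197.3] [ 0.1986 -0.3328  0.0355]
  dock_bed 0.84 [409.2 124.6] [0.2279 0.3704 0.0764]
  pocket_mouth 0.75 [422.6 124.2] [0.2198 0.425  0.0503]
  pocket_mouth 0.69 [392.9 215.1] [0
[... 1124 characters left out ...]
.2142 0.0783]
open_chassis 0.95 [385. 188. 425. 217.] [ 0.435  -0.4984  0.0159]
  analyser 0.63 [349.7 237.7] [ 0.499  -0.1879  0.0334]
  analyser_jack 0.56 [332.6 222.8] [ 0.588  -0.2291  0.0343]
  analyser_nose 0.63 [368.  255.2] [ 0.4253 -0.1794 -0.0031]
  dock_bed 0.9 [303.1 313.9] [0.4245 0.2014 0.0744]
  dock_bed 0.69 [342.8 432.6] [0.1787 0.4299 0.078 ]
  pocket_mouth 0.81 [324.2 425.2] [0.2259 0.4242 0.0538]
  pocket_mouth 0.69 [437.5 240.8] [ 0.2416 -0.2937  0.0546]
  pocket_catches 0.8 [301.4 306. ] [0.4404 0.185  0.0803]
  pocket_catches 0.65 [341.9 427.3] [0.1851 0.4223 0.0806]
  bed_top 0.94 [229.8 293.5] [0.5993 0.2757 0.1209]
  bed_top 0.89 [255.6 401.7] [0.3521 0.4856 0.1195]
```

View pics/scene0.png

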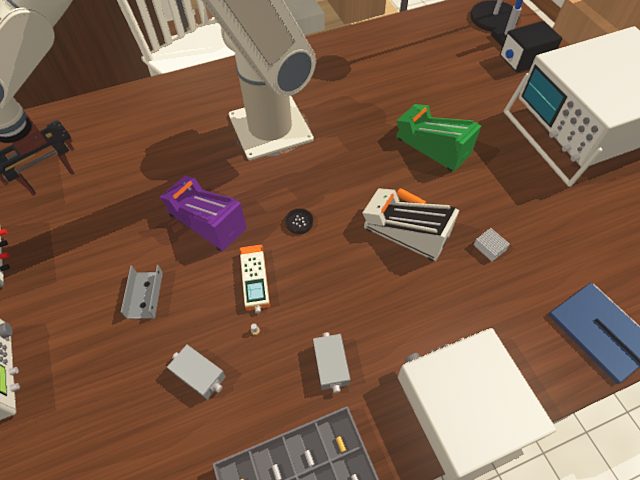

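View pics/side0.png

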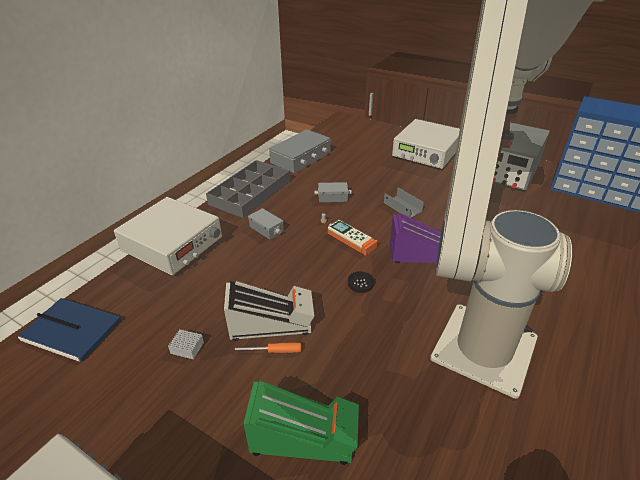

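The scene view shows the analyser at (256,280) with jack towards (256,308) and orange nose at (250,250). The grey charger is at (412,222) with its pocket on the left and the bed rising right. The purple and green chargers are decoys, and the screwdriver lies behind the charger.

Next I fit precise poses from the depth data.

```bash
cat > fit.py <<'E'
from h import *
def fit_an(P):
    t=P[(P[:,2]>0.026)&(P[:,2]<0.040)]; (c,s,a)=cv2.minAreaRect((t[:,:2]*1000).astype(np.float32))
    s=list(s); 
    if s[0]<s[1]: a-=90; s=s[::-1]
    a=(a+90)%180-90
    print('  analyser',np.array(c),np.array(s),'heading',a,'zmed',np.median(t[:,2])*1e3,len(t))
def fit_dock(p,m,st=None,hint=0.6):
    P=pts(p,m,st); col=p['frame'][m&(p['z_map']>0)].astype(int)
    d=(col.max(1)<75); Q=P[d&(P[:,2]>.03)]
    for it in range(6):
        c=Q.mean(0); n=np.linalg.svd(Q-c,full_matrices=False)[2][2]; n*=np.sign(n[2]); e=(Q-c)@n
        Q=Q[abs(e)<max(.0025,1.5*e.std())]
    h=np.arctan2(-n[1],-n[0]); s=np.arccos(n[2]); print('  bed slope',np.degrees(s),'heading',np.degrees(h),len(Q),'rms',e.std())
    return P,Q,n,h
def dockframe(h,o):
    a=np.radians(26); x=np.array([np.cos(h)*np.cos(a),np.sin(h)*np.cos(a),np.sin(a)]); y=np.array([-np.sin(h),np.cos(h),0]); return np.stack([x,y,np.cross(x,y)],1),np.array(o)
E
python3 - <<'E'
from fit import *
for n in ['scene','side']:
    p=cams.capture(n); print(n)
    fit_an(pts(p,masks_of(p,'analyser')[0]['pixels']))
    m=masks_of(p,'dock_bed')[0]['pixels']
    P,Q,nn,h=fit_dock(p,m)
    # foot line: along heading, z of bed = .03 -> from plane with 26deg
    u=np.array([np.cos(h),np.sin(h)]); v=np.array([-u[1],u[0]])
    q=Q[:,:2]@u; w=P[:,:2]@v
    s0=np.median(q-(Q[:,2]-.03)/np.tan(np.radians(26)))
    print('  s0',s0,'all side pct',np.percentile(w,[1,5,50,95,99]),'bed y pct',np.percentile(Q[:,:2]@v,[1,5,50,95,99]),'x pct',np.percentile((q-s0)/np.cos(np.radians(26)),[1,99]))
    yc=np.percentile(Q[:,:2]@v,[2,98]).mean(); print('  origin',s0*u+yc*v)
    hi=P[:,2]; print('  zmax',np.percentile(hi,99.5))
E
```

```text
scene
  analyser [ 508.6187 -217.1508] [173.1424  59.938 ] heading -12.579551696777344 zmed 32.68037085726605 1379
  bed slope 25.955706471847225 heading 37.89821718521329 828 rms 0.0012933926938515311
  s0 0.45385905344870137 all side pct [-0.1992 -0.1976 -0.1539 -0.1105 -0.1027] bed y pct [-0.199  -0.1973 -0.1521 -0.1177 -0.11  ] x pct [0.0293 0.2102]
  origin [0.4543 0.1553]
  zmax 0.12352064793375442
side
  analyser [ 504.8801 -215.0892] [174.5009  65.5448] heading -12.731033325195312 zmed 31.24743553532683 585
  bed slope 89.7356526309381 heading -163.73499133624745 6 rms 6.459074891504355e-05
  s0 -0.7292886701356729 all side pct [0.0956 0.2883 0.342  0.3871 0.5021] bed y pct [0.0198 0.0207 0.0302 0.0357 0.0363] x pct [0.633  0.6332]
  origin [0.708  0.1773]
  zmax 0.30290222973587533
```

```bash
cat >> h.py <<'E'
def down(yaw): # tool z down, tool y along world heading yaw(deg)+90 ; x along yaw -> y = z cross x
    a=np.radians(yaw); x=np.array([np.cos(a),np.sin(a),0]); z=np.array([0,0,-1.]); return np.stack([x,np.cross(z,x),z],1)
def go(Rg,pg,Rc=None,pc=None):
    st=readout.state(); Rc=Rt(st) if Rc is None else Rc; pc=np.array(st['ee_pos']) if pc is None else pc
    rv=R.from_matrix(Rc.T@Rg).as_rotvec(degrees=True); print('rot',rv.round(2),'shift',(Rc.T@(np.array(pg)-pc)/.025).round(3)); 
E
python3 - <<'E'
from h import *
st=readout.state(); print(Rt(st),st['q'],st['ee_pos'],st['ft_force'])
for yaw in [-13,167]:
    print(yaw); go(down(yaw),[.47,-.21,.25]); go(down(yaw),[.507,-.216,.10])
p=cams.capture('wrist'); print(p['hand_eye'],p['intrinsics'])
E
```

```text
[[ 0.9521  0.3058 -0.    ]
 [ 0.3058 -0.9521 -0.    ]
 [-0.      0.     -1.    ]] [-1.279   0.4231  1.6299 -0.      1.0886 -0.019 ] [ 0.1912 -0.595   0.2307] [-0.248   0.3335  0.1516]
-13
rot [ 0.    0.   30.81] shift [ 15.329 -11.253  -0.773]
rot [ 0.    0.   30.81] shift [ 16.665 -10.572   5.227]
167
rot [  -0.      0.   -149.19] shift [ 15.329 -11.253  -0.773]
rot [  -0.      0.   -149.19] shift [ 16.665 -10.572   5.227]
[[ 0.001  -0.9549 -0.297   0.0821]
 [ 1.      0.0006  0.0014  0.001 ]
 [-0.0012 -0.297   0.9549 -0.1541]
 [ 0.      0.      0.      1.    ]] [[370.4533   0.     319.4762]
 [  0.     370.4533 238.8469]
 [  0.       0.       1.    ]]
```

Request:
carry_out(deltas="0 0 15 8 -5.6 0 87; 0 0 30.8 16 -11 0 87; 0 0 30.8 16 -11 0 87; 0 0 30.8 16 -11 0 87; 0 0 30.8 16 -11 0 87; 0 0 30.8 16 -11 0 87; 0 0 30.8 16 -11 0 87; 0 0 30.8 16 -11 0 87")

```text
time: 2.62
ee_pos: [0.3932, -0.3329, 0.231]
ee_rot: [0.0, 0.994, -0.113, 0.0]
ft_force: [0.3, -0.1, -1.1]
width: 0.99
```

```bash
python3 - <<'E'
from h import *
go(down(-13),[.507,-.216,.19]); print(readout.state()['q'])
E
```

```text
rot [ 0.01 -0.03 -0.01] shift [ 3.38  -5.58   1.639]
[-0.7256  0.2617  1.8705  0.      1.0088  1.0723]
```

Request:
carry_out(deltas="0 0 0 3.4 -5.6 1.6 87; 0 0 0 3.4 -5.6 1.6 87; 0 0 0 3.4 -5.6 1.6 87; 0 0 0 3.4 -5.6 1.6 87; 0 0 0 3.4 -5.6 1.6 87; 0 0 0 3.4 -5.6 1.6 87; 0 0 0 3.4 -5.6 1.6 87; 0 0 0 3.4 -5.6 1.6 87")

```text
time: 3.28
ee_pos: [0.506, -0.2181, 0.191]
ee_rot: [0.0, 0.994, -0.114, 0.0]
ft_force: [0.3, -0.9, 0.8]
width: 0.993
```

```bash
python3 - <<'E'
from fit import *
st=readout.state(); p=cams.capture('wrist'); save(p,'w1.png'); print(st['ee_pos'],st['q'])
m=masks_of(p,'analyser')
if m: print(m[0]['confidence'],m[0]['rect']); fit_an(pts(p,m[0]['pixels'],st))
P=pts(p,np.ones((480,640),bool),st); print('table',np.median(P[abs(P[:,2])<.015][:,2]))
print('all'); near=P[(np.hypot(P[:,0]-.507,P[:,1]+.216)<.12)]; fit_an(near)
go(down(-13),[.507,-.216,.021])
E
```

```text
[ 0.506  -0.2181  0.191 ] [-0.4284  0.3666  1.8261 -0.0003  0.9488  1.3703]
0.86 [277.1, 98.1, 351.7, 310.9]
  analyser [ 508.5844 -218.1973] [170.9997  60.1033] heading -12.68475341796875 zmed 32.113315976683985 12873
table -0.00012099395493597731
all
  analyser [ 508.5858 -218.1911] [170.9997  60.1161] heading -12.68475341796875 zmed 32.11120458095162 12895
rot [ 0.01 -0.03 -0.11] shift [ 0.016 -0.107  6.805]
```

View pics/w1.png

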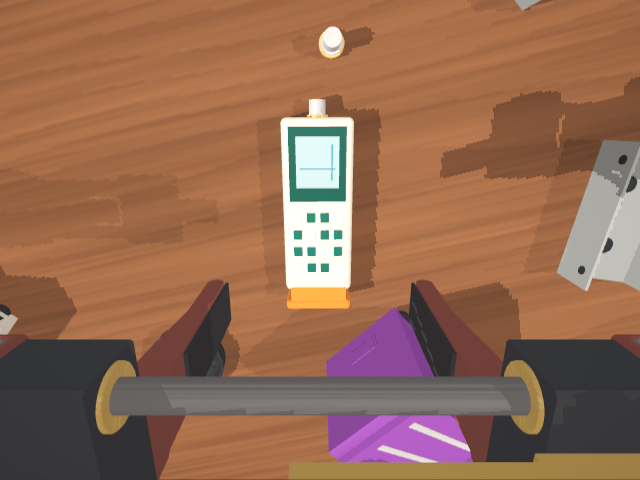

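The wrist view shows the analyser centred between the fingers at (317,200), jack at (317,107) pointing to tool +x. The fit gives 171 x 60 mm, consistent. I'm descending and gripping.

Request:
carry_out(deltas="0 0 -0.3 0.1 0 2 87; 0 0 -0.3 0.1 0 4 87; 0 0 -0.3 0.1 0 5.5 87; 0 0 -0.3 0.1 0 6.4 87; 0 0 -0.3 0.1 0 6.8 87; 0 0 -0.3 0.1 0 6.8 87; 0 0 -0.3 0.1 0 6.8 60; 0 0 -0.3 0.1 0 6.8 50")

```text
time: 4.05
ee_pos: [0.5104, -0.2189, 0.0228]
ee_rot: [0.001, 0.994, -0.111, 0.002]
ft_force: [0.3, -0.4, -0.1]
width: 0.876
```

Request:
carry_out(deltas="0 0 0 0 0 0 40; 0 0 0 0 0 0 40; 0 0 0 0 0 0 40; 0 0 0 0 0 0 40; 0 0 0 0 0 0 40; 0 0 0 0 0 -0.2 40; 0 0 0 0 0 -1 40; 0 0 0 0 0 -2 40")

```text
time: 4.72
ee_pos: [0.5074, -0.217, 0.07]
ee_rot: [-0.001, 0.994, -0.11, -0.002]
ft_force: [0.2, 0.5, -2.4]
width: 0.682
```

```bash
python3 - <<'E'
from fit import *
st=readout.state(); print(st['ee_pos'],st['q'],st['width']*88,st['ft_force'])
p=cams.capture('scene')
m=masks_of(p,'dock_bed'); 
for k in m: print(k['confidence'],k['rect'])
D,o=dockframe(np.radians(37.9),[.452,.159,.03])
Rg=np.stack([D[:,0],-D[:,1],-D[:,2]],1); print(Rg)
go(down(37.9),[.54,.18,.26])
go(Rg,o+D@[.165,0,.10])
E
```

```text
[ 0.5074 -0.217   0.07  ] [-0.4256  0.5557  1.8791 -0.0001  0.7109  1.3666] 60.01953417391558 [ 0.1503  0.4705 -2.3612]
0.72 [361.4, 186.7, 456.3, 233.0]
0.72 [160.3, 176.0, 219.0, 225.5]
0.61 [396.6, 105.4, 476.0, 141.2]
[[ 0.7092  0.6143  0.3459]
 [ 0.5521 -0.7891  0.2693]
 [ 0.4384 -0.     -0.8988]]
rot [  0.21  -0.27 -50.58] shift [ -2.33  -15.801  -7.476]
rot [ 11.67  24.01 -49.63] shift [ -2.942 -17.44   -4.77 ]
```

Request:
carry_out(deltas="0 0 0 0 -0.3 -1.5 40; 0 0 -6 0.1 -1.5 -3 40; 0 0 -12 0.2 -3 -4.5 40; 0 0 -18 0.3 -4.3 -5.5 40; 0 0 -25 0.4 -5.6 -6.5 40; 0 0 -31 0.5 -7 -7.2 40; 0 0 -38 0.6 -8.5 -8 40; 0 0 -44 0.6 -9.8 -8 40")

```text
time: 5.48
ee_pos: [0.5778, 0.015, 0.2726]
ee_rot: [0.001, 0.962, 0.272, 0.002]
ft_force: [1.6, 0.2, -3.3]
width: 0.683
```

```bash
python3 - <<'E'
from h import *
st=readout.state(); print(st['ee_pos'],st['time'],st['width']*88)
go(down(37.9),[.608,.154,.27])
E
```

```text
[0.5778 0.015  0.2726] 5.4833 60.12473281049235
rot [ 0.15 -0.18 -6.28] shift [ 3.941 -4.101  0.107]
```

Request:
carry_out(deltas="0 0 -3 1.3 -1.3 0 40; 0 0 -6.3 2.6 -2.7 0 40; 0 0 -6.3 3.5 -3.6 0 40; 0 0 -6.3 3.9 -4.1 0 40; 0 0 -6.3 3.9 -4.1 0 40; 0 0 -6.3 3.9 -4.1 0 40; 0 0 -6.3 3.9 -4.1 0 40; 0 0 -6.3 3.9 -4.1 0 40")

```text
time: 6.15
ee_pos: [0.6061, 0.1508, 0.2695]
ee_rot: [0.0, 0.947, 0.322, -0.001]
ft_force: [-0.9, -0.2, -2.9]
width: 0.679
```

```bash
python3 - <<'E'
from fit import *
st=readout.state(); p=cams.capture('wrist'); save(p,'w2.png'); print(st['ee_pos'])
for th in ['dock_bed','analyser']:
    for k in masks_of(p,th)[:2]: print(th,k['confidence'],np.round(k['rect']))
np.savez('w2.npz',z=p['z_map'],f=p['frame'],K=p['intrinsics'],he=p['hand_eye'],ee_pos=st['ee_pos'],ee_rot=st['ee_rot'])
for th in ['dock_bed','pocket_mouth','pocket_catches','bed_top','analyser_jack']:
    for k in place_of(p,th)[:1]: print(th,k['confidence'],np.round(k['pixel']),px(p,k['pixel'],st))
E
```

```text
[0.6061 0.1508 0.2695]
dock_bed 0.57 [129. 133. 250. 332.]
analyser 0.98 [240.  82. 398. 468.]
dock_bed 0.71 [231. 299.] [0.5924 0.1859 0.2811]
pocket_mouth 0.7 [317. 296.] [0.6153 0.1577 0.2801]
pocket_catches 0.89 [226. 303.] [0.592  0.187  0.2849]
bed_top 0.77 [189. 139.] [0.5995 0.2742 0.1191]
analyser_jack 0.73 [319. 116.] [0.6738 0.2013 0.2708]
```

View pics/w2.png

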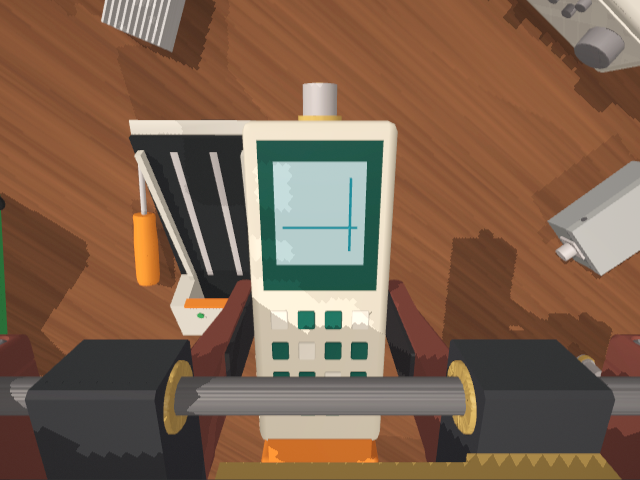

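The bed is visible at left (130–245, 120–330) and partly hidden by the held analyser. The held analyser is straight in the jaws. I'll fit the bed from the depth.

```bash
cat > f2.py <<'E'
from fit import *
import sys
d=np.load(sys.argv[1]); st={'ee_pos':d['ee_pos'],'ee_rot':d['ee_rot']}
p={'z_map':d['z'],'intrinsics':d['K'],'hand_eye':d['he'],'frame':d['f']}
a=list(map(int,sys.argv[2:6])); m=np.zeros((480,640),bool); m[a[1]:a[3],a[0]:a[2]]=1
P,Q,n,h=fit_dock(p,m,st)
def ana(h):
    D,o=dockframe(h,[.452,.159,.03]); L=(P-o)@D; L=L[(P[:,2]>.02)&(P[:,2]<.16)]
    B=L[(abs(L[:,2])<.004)&(L[:,0]>.05)&(L[:,0]<.23)&(abs(L[:,1])<.07)]; print('bed z med',np.median(B[:,2]))
    H=L[(L[:,2]>.030)&(abs(L[:,1])<.07)&(L[:,0]<.1)]
    print('heading',np.degrees(h),'x range',B[:,0].min(),B[:,0].max(), np.percentile(B[:,0],99.7))
    for x in np.arange(.06,.22,.02):
        b=B[abs(B[:,0]-x)<.006]; r=L[(abs(L[:,0]-x)<.006)&(L[:,2]>.005)&(L[:,2]<.011)]
        print(' x%.2f'%x,'bed y',np.percentile(b[:,1],[1,99]) if len(b) else None,'rail y',np.percentile(r[:,1],[2,98]) if len(r)>5 else None)
    if len(H): print(' lip pocket top: x',np.percentile(H[:,0],[1,99]),'y',np.percentile(H[:,1],[1,99]),'z',np.median(H[:,2]))
for hh in [h,np.radians(37.9)]: ana(hh)
E
python3 f2.py w2.npz 125 115 245 340
```

```text
bed slope 25.988927266950192 heading 37.20530557972139 8806 rms 0.0006067479587265165
bed z med -0.0008228308985901725
heading 37.20530557972139 x range 0.05001157296358649 0.2102785688846735 0.20976609020682843
 x0.06 bed y [-0.0211  0.0485] rail y [0.0327 0.0386]
 x0.08 bed y [-0.0237  0.0488] rail y [0.0341 0.0396]
 x0.10 bed y [-0.0264  0.0488] rail y [0.0354 0.0409]
 x0.12 bed y [-0.0291  0.0485] rail y [0.0364 0.042 ]
 x0.14 bed y [-0.0315  0.0489] rail y [0.0375 0.0429]
 x0.16 bed y [-0.0332  0.04  ] rail y [-0.0361  0.0442]
 x0.18 bed y [-0.0343  0.0407] rail y [-0.0388  0.0451]
 x0.20 bed y [-0.038   0.0488] rail y [-0.0401  0.0459]
 lip pocket top: x [-0.0058  0.0494] y [-0.0056  0.0487] z 0.04097074876752443
bed z med -0.0008490200861715324
heading 37.9 x range 0.05003898997444586 0.21037400972774162 0.20983018437184342
 x0.06 bed y [-0.0218  0.0478] rail y [0.0322 0.038 ]
 x0.08 bed y [-0.0246  0.0479] rail y [0.0333 0.0388]
 x0.10 bed y [-0.0276  0.0477] rail y [0.0345 0.0398]
 x0.12 bed y [-0.0305  0.0472] rail y [0.0352 0.0407]
 x0.14 bed y [-0.0332  0.0474] rail y [0.036  0.0414]
 x0.16 bed y [-0.035   0.0382] rail y [-0.0379  0.0425]
 x0.18 bed y [-0.0363  0.0387] rail y [-0.0408  0.0432]
 x0.20 bed y [-0.0402  0.0466] rail y [-0.0423  0.0437]
 lip pocket top: x [-0.0053  0.0495] y [-0.0059  0.0486] z 0.040818787767287014
```

```bash
python3 - <<'E'
from fit import *
d=np.load('w2.npz'); st={'ee_pos':d['ee_pos'],'ee_rot':d['ee_rot']}
p={'z_map':d['z'],'intrinsics':d['K'],'hand_eye':d['he']}
m=np.zeros((480,640),bool); m[120:335,250:392]=1
T=(pts(p,m,st)-st['ee_pos'])@Rt(st)
t=T[(T[:,2]<0)&(T[:,2]>-.03)]; A=np.c_[t[:,:2],np.ones(len(t))]; c=np.linalg.lstsq(A,t[:,2],rcond=None)[0]; print('top plane slopes deg',np.degrees(c[:2]),'z at tcp',c[2])
t=t[abs(t[:,2]-A@c)<.003]
for x in np.arange(.02,.085,.01):
    b=t[abs(t[:,0]-x)<.003]; print(round(x,2),np.percentile(b[:,1],[.5,99.5]))
print('xmax',np.percentile(t[:,0],99.8))
D,o=dockframe(np.radians(37.2),[.452,.159,.03]); o=o+D@[.0015,.0007,-.0008]; print('o',o)
Rg=np.stack([D[:,0],-D[:,1],-D[:,2]],1)
st=readout.state(); print('now tcp in dock',(np.array(st['ee_pos'])-o)@D)
go(Rg,o+D@[.180,0,.09]); go(Rg,o+D@[.180,0,.022])
E
```

```text
top plane slopes deg [ 0.2363 -0.0026] z at tcp -0.009922701622670367
0.02 [-0.0275  0.0301]
0.03 [-0.0275  0.0302]
0.04 [-0.0271  0.0299]
0.05 [-0.0265  0.0298]
0.06 [-0.0258  0.0291]
0.07 [-0.0253  0.0286]
0.08 [-0.0249  0.0281]
xmax 0.0822716019989761
o [0.4529 0.1606 0.0299]
now tcp in dock [ 0.2105 -0.1     0.1646]
rot [-0.08 25.99  0.37] shift [ 0.237 -3.997  3.216]
rot [-0.08 25.99  0.37] shift [ 1.429 -3.99   5.661]
```

Request:
carry_out(deltas="0 5 0 0 -1.2 0.5 40; 0 12 0.2 0 -2.4 1.3 40; 0 19 0.3 0 -3.3 2.2 40; 0 26 0.4 -0.05 -3.9 3 40; 0 26 0.4 -0.05 -4 3.36 40; 0 26 0.4 -0.05 -4 3.36 40; 0 26 0.4 -0.05 -4 3.36 40; 0 26 0.4 -0.05 -4 3.36 40")

```text
time: 7.22
ee_pos: [0.5466, 0.231, 0.1877]
ee_rot: [-0.072, 0.923, 0.311, 0.214]
ft_force: [0.3, -0.4, -2.6]
width: 0.679
```

```bash
cat >> fit.py <<'E'
D,o=dockframe(np.radians(37.2),[.4529,.1606,.0299]); Rg=np.stack([D[:,0],-D[:,1],-D[:,2]],1)
def where(st): return (np.array(st['ee_pos'])-o)@D*1e3, np.array(st['ft_force'])@D
E
python3 - <<'E'
from fit import *
st=readout.state(); print(st['time'],where(st),st['width']*88); go(Rg,o+D@[.172,0,.0225])
p=cams.capture('wrist'); save(p,'w3.png')
np.savez('w3.npz',z=p['z_map'],f=p['frame'],K=p['intrinsics'],he=p['hand_eye'],ee_pos=st['ee_pos'],ee_rot=st['ee_rot'])
p=cams.capture('side'); cv2.imwrite('pics/s3.png',cv2.resize(p['frame'][200:380,180:400,::-1],None,fx=3,fy=3,interpolation=cv2.INTER_CUBIC))
E
```

```text
7.2167 (array([174.5363,  -0.6193,  90.4479]), array([-1.1748, -0.4969, -2.2842])) 59.79179807006541
rot [-0.04 -0.11  0.  ] shift [-0.107 -0.023  2.718]
```

View pics/s3.png

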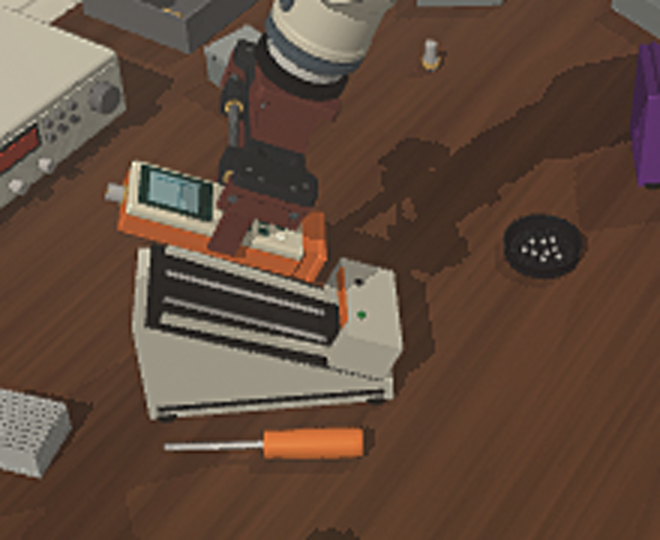

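The side view shows the analyser hanging over the bed parallel to the slope, jack uphill, with its nose clear of the pocket. I'm lowering it.

Request:
carry_out(deltas="0 0 0 -0.1 0 0.8 40; 0 0 0 -0.1 0 1.6 40; 0 0 0 -0.1 0 2.2 40; 0 0 0 -0.1 0 2.45 40; 0 0 0 -0.1 0 2.55 40; 0 0 0 -0.1 0 2.6 40; 0 0 0 -0.1 0 2.65 40; 0 0 0 -0.1 0 2.65 40")

```text
time: 7.98
ee_pos: [0.5663, 0.2469, 0.1262]
ee_rot: [-0.073, 0.923, 0.311, 0.214]
ft_force: [-0.1, 0.1, -2.9]
width: 0.681
```

```bash
python3 - <<'E'
from fit import *
st=readout.state(); print(st['time'],where(st),st['width']*88); go(Rg,o+D@[.172,0,.022])
E
```

```text
7.9833 (array([170.2426,   0.1808,  24.0731]), array([-1.2207,  0.1462, -2.6108])) 59.93959253177773
rot [-0.07 -0.06 -0.02] shift [0.07  0.007 0.083]
```

Request:
carry_out(deltas="0 0 0 0 0 0.02 40; 0 0 0 0 0 0.04 40; 0 0 0 0 0 0.05 40; 0 0 0 0 0 0.06 40; 0 0 0 0 0 0.07 40; 0 0 0 0 0 0.08 40; 0 0 0 0 0 0.08 40; 0 0 0 0 0 0.08 40")

```text
time: 8.65
ee_pos: [0.5671, 0.2477, 0.1245]
ee_rot: [-0.073, 0.923, 0.311, 0.214]
ft_force: [-3.0, 0.4, 5.3]
width: 0.68
```

```bash
python3 - <<'E'
from fit import *
st=readout.state(); print(st['time'],where(st),st['width']*88)
E
```

```text
8.65 (array([170.5708,   0.3369,  22.0898]), array([0.3947, 2.0741, 5.7036])) 59.85642046797545
```

The analyser is now resting on the bed, with about 8 N of contact. I'm letting go.

Request:
carry_out(deltas="0 0 0 0 0 -0.02 40; 0 0 0 0 0 -0.02 87; 0 0 0 0 0 -0.02 87; 0 0 0 0 0 -0.02 87; 0 0 0 0 0 -0.02 87; 0 0 0 0 0 -0.02 87; 0 0 0 0 0 -0.02 87; 0 0 0 0 0 -0.02 87")

```text
time: 9.32
ee_pos: [0.5663, 0.2472, 0.124]
ee_rot: [-0.073, 0.923, 0.311, 0.213]
ft_force: [1.0, -0.2, -0.2]
width: 0.989
```

```bash
python3 - <<'E'
from fit import *
st=readout.state(); print(st['time'],where(st),st['width']*88)
p=cams.capture('wrist'); save(p,'w4.png')
np.savez('w4.npz',z=p['z_map'],f=p['frame'],K=p['intrinsics'],he=p['hand_eye'],ee_pos=st['ee_pos'],ee_rot=st['ee_rot'])
E
```

```text
9.3167 (array([169.523 ,   0.4083,  21.9842]), array([ 0.5303, -0.7864, -0.5148])) 87.01729133994554
```

View pics/w4.png

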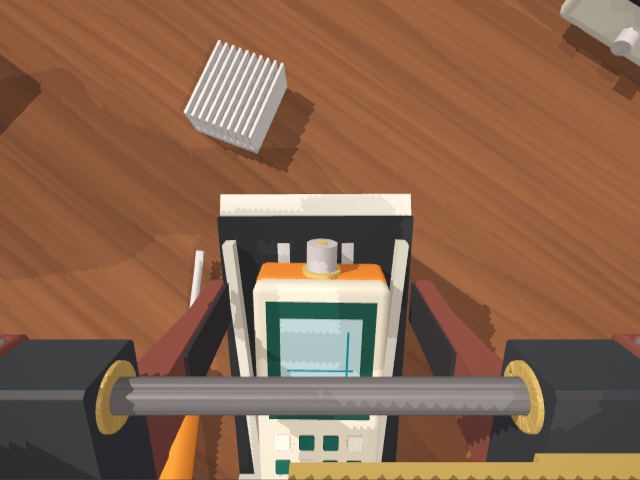

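The analyser has slid down: its jack end is now at image (320,262), on the bed and centred between the rails. I'll measure it while backing off.

```bash
cat > f4.py <<'E'
from fit import *
import sys
d=np.load(sys.argv[1]); st={'ee_pos':d['ee_pos'],'ee_rot':d['ee_rot']}
p={'z_map':d['z'],'intrinsics':d['K'],'hand_eye':d['he']}
r0,r1=int(sys.argv[2]),int(sys.argv[3]); m=np.zeros((480,640),bool); m[r0:r1,:]=1
L=(pts(p,m,st)-o)@D*1e3; L=L[(abs(L[:,1])<60)&(L[:,0]>20)&(L[:,0]<230)&(L[:,2]>-10)&(L[:,2]<60)]
b=L[(abs(L[:,2])<3)]; print('bed z',np.median(b[:,2]),'xmax',np.percentile(b[:,0],99.5),'y',np.percentile(b[:,1],[.5,99.5]))
t=L[abs(L[:,2]-32)<2.5]; t=t[t[:,0]>60]; print('top: z',np.median(t[:,2]),'y',np.percentile(t[:,1],[.5,99.5]),'xmax',t[:,0].max())
f=L[(L[:,2]>6)&(L[:,2]<26)&(abs(L[:,1])>10)&(abs(L[:,1])<26)&(L[:,0]>150)]; 
for lo,hi in [(-26,-10),(10,26)]:
    g=f[(f[:,1]>lo)&(f[:,1]<hi)]; print('end face',lo,len(g),np.percentile(g[:,0],[5,50,95]) if len(g) else None)
j=L[(abs(L[:,1])<12)&(L[:,2]>14)&(L[:,2]<26)&(L[:,0]>160)]; print('jack x',np.percentile(j[:,0],[50,99]) if len(j) else None, 'y',np.median(j[:,1]) if len(j) else None)
E
python3 f4.py w4.npz 190 370
```

```text
bed z 0.3307356541065072 xmax 207.83809619870837 y [-46.6356  49.057 ]
top: z 32.76825925053714 y [-48.1469  46.4358] xmax 186.57052024918377
end face -26 554 [184.2023 185.103  185.6068]
end face 10 566 [184.6773 185.6353 186.0775]
jack x [190.4827 199.9124] y -1.4562136995306239
```

Request:
carry_out(deltas="0 0 0 0 0 -0.5 87; 0 0 0 0 0 -1.2 87; 0 0 0 0 0 -2 87; 0 0 0 0.3 0 -2.4 87; 0 0 0 1 0 -2.4 30; 0 0 0 1.8 0 -2.4 30; 0 0 0 2 0 -2.4 30; 0 0 0 2 0 -2.4 30")

```text
time: 10.03
ee_pos: [0.5823, 0.2591, 0.2008]
ee_rot: [-0.073, 0.923, 0.311, 0.214]
ft_force: [1.0, -0.2, -0.6]
width: 0.728
```

```bash
python3 - <<'E'
from fit import *
st=readout.state(); print(st['time'],where(st),st['width']*88)
p=cams.capture('wrist')
np.savez('w5.npz',z=p['z_map'],f=p['frame'],K=p['intrinsics'],he=p['hand_eye'],ee_pos=st['ee_pos'],ee_rot=st['ee_rot'])
go(Rg,o+D@[.207,0,.018])
E
python3 f4.py w5.npz 0 480
```

```text
10.0333 (array([221.0948,   0.1927,  82.2556]), array([ 0.3429, -0.7098, -0.8232])) 64.0634992587944
rot [-0.11  0.01  0.01] shift [-0.492  0.025  2.556]
bed z 0.11299895207214203 xmax 208.38090317434208 y [-46.9181  48.6633]
top: z 32.436082354169905 y [-30.1378  28.1749] xmax 187.04294888489275
end face -26 330 [184.6021 185.4699 186.006 ]
end face 10 350 [185.0986 186.0228 186.6119]
jack x [190.3433 200.4085] y -1.3824394789287606
```

Request:
carry_out(deltas="0 0 0 -0.4 0.05 0 30; 0 0 0 -0.45 0.05 0.3 30; 0 0 0 -0.45 0.05 1 30; 0 0 0 -0.45 0.05 1.7 30; 0 0 0 -0.45 0.05 2.2 30; 0 0 0 -0.45 0.05 2.5 30; 0 0 0 -0.45 0.05 2.6 30; 0 0 0 -0.45 0.05 2.6 30")

```text
time: 10.75
ee_pos: [0.5959, 0.2684, 0.1353]
ee_rot: [-0.073, 0.924, 0.311, 0.212]
ft_force: [0.3, 0.8, 0.6]
width: 0.343
```

```bash
python3 - <<'E'
from fit import *
st=readout.state(); print(st['time'],where(st),st['width']*88)
p=cams.capture('wrist'); save(p,'w6.png')
E
```

```text
10.75 (array([207.1533,  -0.623 ,  16.1931]), array([0.9495, 0.4333, 0.2186])) 30.20458272793855
```

View pics/w6.png

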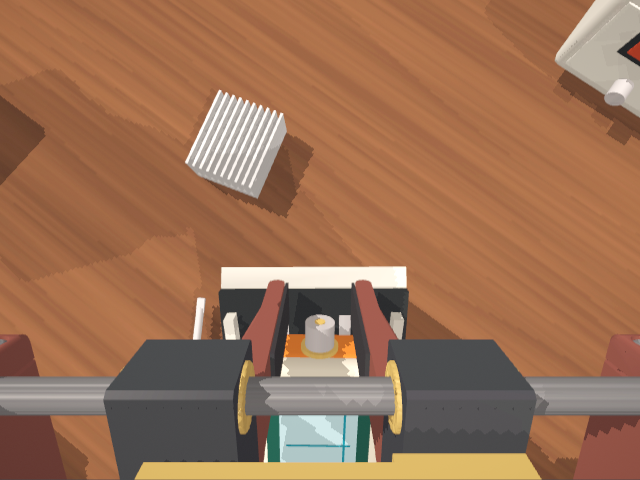

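The fingers straddle the jack at (320,335) and sit behind the end face, with a gap on both sides. Now I push gently downhill.

Request:
carry_out(deltas="0 0 0 -0.2 0 0 30; 0 0 0 -0.35 0 0 30; 0 0 0 -0.43 0 0 30; 0 0 0 -0.48 0 0 30; 0 0 0 -0.52 0 0 30; 0 0 0 -0.56 0 0 30; 0 0 0 -0.6 0 0 30; 0 0 0 -0.6 0 0 30")

```text
time: 11.47
ee_pos: [0.5878, 0.2613, 0.1319]
ee_rot: [-0.073, 0.923, 0.31, 0.215]
ft_force: [1.7, 3.9, 6.1]
width: 0.341
```

```bash
cat > w.py <<'E'
from fit import *
st=readout.state(); a,b=where(st); print(st['time'],'pos',a,'force',b)
E
python3 w.py
```

```text
11.4667 pos [196.0231  -1.3876  17.9292] force [5.9591 2.0824 3.8808]
```

Request:
carry_out(deltas="0 0 0 -0.04 0 0 30; 0 0 0 -0.08 0 0 30; 0 0 0 -0.12 0 0 30; 0 0 0 -0.16 0 0 30; 0 0 0 -0.2 0 0 30; 0 0 0 -0.2 0 0 30; 0 0 0 -0.2 0 0 30; 0 0 0 -0.2 0 0 30")

```text
time: 12.13
ee_pos: [0.5864, 0.2592, 0.1314]
ee_rot: [-0.072, 0.923, 0.31, 0.218]
ft_force: [5.2, 6.3, 10.6]
width: 0.342
```

```bash
python3 w.py
```

```text
12.1333 pos [193.629   -2.1686  18.4881] force [11.7935  1.8731  6.0466]
```

Request:
carry_out(deltas="0 0 0 -0.04 -0.02 0.02 30; 0 0 0 -0.08 -0.04 0.04 30; 0 0 0 -0.12 -0.04 0.06 30; 0 0 0 -0.16 -0.04 0.06 30; 0 0 0 -0.2 -0.04 0.06 30; 0 0 0 -0.2 -0.04 0.06 30; 0 0 0 -0.2 -0.04 0.06 30; 0 0 0 -0.2 -0.04 0.06 30")

```text
time: 12.8
ee_pos: [0.5814, 0.2571, 0.1268]
ee_rot: [-0.072, 0.923, 0.31, 0.216]
ft_force: [3.3, 2.7, 8.5]
width: 0.339
```

```bash
python3 w.py
```

```text
12.8 pos [186.9593  -0.8166  16.6727] force [7.621  0.1424 5.7927]
```

Request:
carry_out(deltas="0 0 0 -0.04 0 0 30; 0 0 0 -0.08 0 0 30; 0 0 0 -0.12 0 0 30; 0 0 0 -0.16 0 0 30; 0 0 0 -0.2 0 0 30; 0 0 0 -0.2 0 0 30; 0 0 0 -0.2 0 0 30; 0 0 0 -0.2 0 0 30")

```text
time: 13.47
ee_pos: [0.5801, 0.2555, 0.1266]
ee_rot: [-0.072, 0.922, 0.31, 0.219]
ft_force: [4.0, 7.8, 15.2]
width: 0.341
```

```bash
python3 w.py
```

```text
13.4667 pos [185.0309  -1.2797  17.3925] force [13.7425  3.8217 10.1981]
```

Request:
carry_out(deltas="0 0 0 -0.04 0 -0.03 30; 0 0 0 -0.08 0 -0.06 30; 0 0 0 -0.12 0 -0.06 30; 0 0 0 -0.16 0 -0.06 30; 0 0 0 -0.16 0 -0.06 30; 0 0 0 -0.16 0 -0.06 30; 0 0 0 -0.16 0 -0.06 30; 0 0 0 -0.16 0 -0.06 30")

```text
time: 14.13
ee_pos: [0.5761, 0.2528, 0.1251]
ee_rot: [-0.072, 0.923, 0.31, 0.218]
ft_force: [7.0, 10.6, 6.6]
width: 0.337
```

```bash
python3 w.py
```

```text
14.1333 pos [180.0559  -1.008   18.1228] force [13.6205  4.1899  0.7068]
```

Request:
carry_out(deltas="0 0 0 -0.04 0 0 30; 0 0 0 -0.08 0 0 30; 0 0 0 -0.12 0 0 30; 0 0 0 -0.16 0 0 30; 0 0 0 -0.16 0 0 30; 0 0 0 -0.16 0 0 30; 0 0 0 -0.16 0 0 30; 0 0 0 -0.16 0 0 30")

```text
time: 14.8
ee_pos: [0.5748, 0.2516, 0.1248]
ee_rot: [-0.073, 0.922, 0.31, 0.219]
ft_force: [7.5, 14.0, 10.4]
width: 0.339
```

```bash
python3 w.py
```

```text
14.8 pos [178.3011  -1.207   18.6595] force [17.5493  6.559   3.0459]
```

Request:
carry_out(deltas="0 0 0 -0.04 0 0 30; 0 0 0 -0.08 0 0 30; 0 0 0 -0.12 0 0 30; 0 0 0 -0.16 0 0 30; 0 0 0 -0.16 0 0 30; 0 0 0 -0.16 0 0 30; 0 0 0 -0.16 0 0 30; 0 0 0 -0.16 0 0 30")

```text
time: 15.47
ee_pos: [0.5736, 0.2506, 0.1249]
ee_rot: [-0.073, 0.922, 0.31, 0.221]
ft_force: [8.5, 18.5, 16.9]
width: 0.344
```

```bash
python3 w.py
```

```text
15.4667 pos [176.9509  -1.3487  19.3615] force [23.5503  9.5411  7.3032]
```

The force is 23.5 N and rising steeply, which suggests it has bottomed. I'm easing off along the slope to check.

Request:
carry_out(deltas="0 0 0 0.15 0 0 30; 0 0 0 0.3 0 0 30; 0 0 0 0.5 0 0 30; 0 0 0 0.8 0 0 30; 0 0 0 1.2 0 0 30; 0 0 0 1.6 0 -0.2 30; 0 0 0 1.8 0 -0.8 30; 0 0 0 1.9 0 -1.6 30")

```text
time: 16.13
ee_pos: [0.5857, 0.2618, 0.1742]
ee_rot: [-0.072, 0.924, 0.311, 0.212]
ft_force: [0.0, 0.1, -0.6]
width: 0.34
```

```bash
python3 w.py; cat > look.py <<'E'
from fit import *
import sys
st=readout.state(); p=cams.capture('wrist'); save(p,sys.argv[1]+'.png')
np.savez(sys.argv[1]+'.npz',z=p['z_map'],f=p['frame'],K=p['intrinsics'],he=p['hand_eye'],ee_pos=st['ee_pos'],ee_rot=st['ee_rot'])
E
python3 look.py w7; python3 f4.py w7.npz 0 480
```

```text
16.1333 pos [213.2867   0.3017  56.4815] force [-0.197   0.0521 -0.5875]
bed z 0.13354540493009737 xmax 208.50328415953035 y [-46.4669  49.0523]
top: z 32.4408341290618 y [-29.2783  28.2998] xmax 174.39313368531896
end face -26 328 [172.626  173.5986 174.2312]
end face 10 272 [172.5102 173.4846 174.1429]
jack x [177.9914 188.4484] y -0.07724386689602214
```

The end face sits at x=173.5, exactly caught home, and the charger is back in place. I'm retreating and then doing a last check.

Request:
carry_out(deltas="0 0 0 0 0 -1 30; 0 0 0 0 0 -2 30; 0 0 0 0 0 -3 30; 0 0 0 0 0 -4 30; 0 0 0 0 0 -4.5 30; 0 0 0 0 0 -5 30; 0 0 0 0 0 -5 30; 0 0 0 0 0 -5 30")

```text
time: 16.85
ee_pos: [0.5425, 0.2284, 0.2871]
ee_rot: [-0.073, 0.923, 0.311, 0.213]
ft_force: [0.7, 1.0, -0.2]
width: 0.34
```

```bash
python3 look.py w8; python3 f4.py w8.npz 0 480; python3 - <<'E'
from fit import *
p=cams.capture('side'); cv2.imwrite('pics/s8.png',cv2.resize(p['frame'][170:380,150:440,::-1],None,fx=2.7,fy=2.7,interpolation=cv2.INTER_CUBIC))
E
```

```text
bed z 0.14169252085286171 xmax 208.32994573880168 y [-46.604  48.827]
top: z 32.512801469252636 y [-29.4818  28.1554] xmax 174.241817500722
end face -26 133 [173.2323 173.7468 174.182 ]
end face 10 131 [173.0242 173.6395 174.1699]
jack x [179.2402 188.1863] y 0.04779890175300806
```

View pics/s8.png

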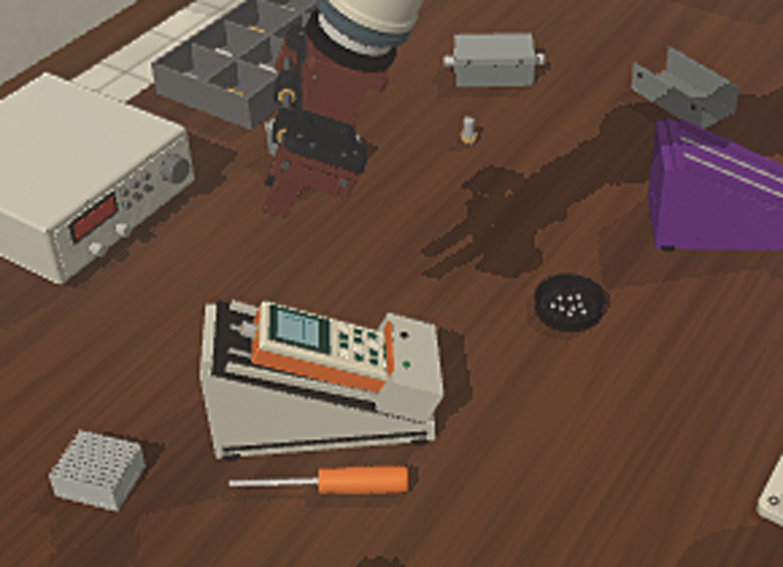

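The analyser sits home in the pocket face up with the jack uphill. The gripper is clear and nothing else has moved.

```bash
python3 -c "
from bench import robot; print(robot.close_job())"
```

```text
the job is handed in; nothing more can be done
None
```

The analyser is on the charger, keypad up and jack uphill, and the job was handed in at about 17 s of the 45 s allowed.

- **Placing:** I gripped it across its width and laid it on the upper slope with its nose clear of the pocket. I felt about 8 N of contact on the bed and then let go. It slid down by itself and stopped with its jack end at x ≈ 185.5 mm, short of home on the catches.
- **Pressing home:** I pushed on the flat face either side of the jack with the fingers set 30 mm apart, in small steps. The highest push read between steps was 23.5 N along the slope.
- **Last checks:** With the gripper clear, two wrist-camera views about 0.7 s apart put the jack end face at x = 173.5 and 173.7 mm (target 173.5). The sideways offset was within 1 mm.
- **Charger and bench:** The charger's upper edge is back where it was, within half a millimetre. The last side picture shows the nearby items looking undisturbed, but I did not measure them. It does not show one of the filter boxes.

The snap itself was inferred, not seen. I took it from the steep rise in force and from the analyser staying at 173.5 mm after I let off. No check failed. The push did have some unintended sideways force (up to 9.5 N) and force square to the bed (up to 10 N).

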